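Slide the viewing board out to its line and hold it

ROBOT

A 6-joint arm with a two-finger parallel gripper is mounted at the origin on a cart in front of the work surface, level with it; the furniture and walls round the work are solid. World frame = base frame: x ahead of the robot, y to its left, z up, the work surface at z = 0. Lengths are in m, angles in rad, forces in N, time in s.
With the tool pointing down it reaches from about 0.35 to 0.85 m from the base axis. Payload 8.1 kg.
Tool frame: the origin (TCP) lies at the centre of the arm's flange, where the gripper is bolted on; the fingertips stand 186 mm ahead of it and the grasp point (between the pads) lies 167 mm ahead of it; z points along the fingers, y is the line along which they close (so a half turn about z gives the same grasp; the last joint's range is limited). The gripper opens to 93 mm and grips with 3 to 60 N. Pads are 15 mm wide; open, the fingers measure 128 mm over their backs; the gripper's body (75 mm by 188 mm) begins 65 mm behind the grasp point.
Start: joints at [1.241, 0.13, 1.488, -0, 1.523, -0.085], TCP at [0.145, 0.582, 0.405] pointing down, gripper open.
Joint ranges: [-2.96, 2.96], [-0.89, 2.26], [0.02, 2.5], [-1.34, 4.48], [0, 2.73], [-2.66, 2.66]. Speed limits (rad/s): [2.39, 2.39, 2.79, 3.14, 3.14, 3.14].

INTERFACE

Orientations are given as a unit quaternion [x, y, z, w].
In Python, from bench import robot, hand, vision, ticket, readout gives the robot as it stands. Calls block until the motion is done:
- robot.goto(position, orientation): joint-space move of the TCP to a pose.
- robot.movel(position, ori=None, feed=0.15): straight line of the TCP; ori=None keeps the orientation; feed is the mean speed in m/s.
- robot.set_joints(angles): joint-space move.
- hand.open_jaws() and hand.gripper_close(squeeze=None): open the fingers fully, or close them until they stop; squeeze is the grip in N (None keeps the last).
- robot.sleep(seconds).
- robot.inverse_kinematics(position, orientation): joint angles nearest the present ones, or None.
- vision.snapshot(name): name is "scene" or "top" or "wrist"; returns (picture, depth): 384x512x3 uint8, blue, green, red; 384x512 float32, m along the optical axis (not along the pixel's ray), 0 where there is no reading.
- vision.camera_params(name): a dict with "camera_matrix" (3x3 intrinsics, pixels), "world_to_cam" (4x4, takes a point from world to camera coordinates). Camera axes: x right, y up, looking along -z (the intrinsics and any distortion apply to the point x, -y, -z); pixel columns grow to the right and rows downward; lengths in m; the calibration is good to about 2 mm. The wrist camera is an equidistant fisheye: a pixel r from the principal point sees the ray r / f radians off the axis. A picture is of the moment at which its call begins: read the wrist's pose just before it. camera_params takes no time and is no camera call; for the wrist camera it gives the pose at the moment of the call.
A pose or a line that the arm cannot do raises robot.MotionError and nothing moves.
- ticket.job_done(): hands the job in; it is judged then, once.
Readings, each from a call of its own:
- readout.current_time(): time.
- readout.current_joint_pos(): joint angles.
- readout.current_qvel(): joint speeds.
- readout.current_tau(): joint torques, N m.
- readout.current_position(): TCP position.
- readout.current_tool_rot(): TCP orientation.
- readout.current_force(): force on the tool from outside, world axes, zero at the start.
- readout.current_torque(): the same for the moment, N m.
- readout.current_width(): finger opening in m.
- readout.current_finger_force(): force on a finger pad.
Only numpy, scipy, OpenCV 4.12 (cv2) and the standard library are available. Lean on these libraries where they do the work, as an engineer would, in place of code of your own. Each camera call takes 0.05 s, during which the arm holds its last target. There are 200 camera calls.

TASK

Take the white viewing board by the black bar at its tail, gripping no harder than about 25 N, and slide it along the riser, never lifting it off, until the red line across it lies level with the riser's yellow outer edge along its whole length, so that the dish can be looked at from below. The board overbalances there, so finish while still holding the bar, with the board level and still, lying on the riser, and the dish still sitting in its ring. Leave everything else alone.

Things in the scene. Friction and masses are not known exactly. Their poses are not given: they have to be found in the camera images.
- board: White viewing board, 300 x 100 x 10 mm, 0.3 to 0.5 kg, lying loose on the riser. Origin: centre of its underside; +x runs along its length to the outer end with the dish, z up. The black grab bar stands at x = -115 mm, the red line crosses at x = -45 mm, the dish's ring is at x = +105 mm. At the start it lies up to 15 mm off the riser's middle and up to 0.1 rad askew to it.
- handle_top (a point): Centre of the top face of the black grab bar, 46 mm above the board's underside. The bar is 14 mm thick along the board's x, 50 mm wide along its y and stands 36 mm above the board, its sides free. Grip it from above, fingers closing along the board's x, with no more than about 25 N; at the line it needs about 2 to 4 N of downward hold.
- line_left (a point): Left end (the board's +y side, y = +50 mm) of the 3 mm wide red line, at the line's middle, on the board's top face 10 mm above its underside. At the start the line lies 70 to 130 mm inside the riser's edge; at the edge, the board's centre of mass hangs about 35 mm beyond it and the board tips if let go.
- line_right (a point): Right end (board's -y) of the red line's middle, on the board's top face.
- riser: Dark steel riser, fixed, 240 (x) x 150 (y) x 60 mm high. Origin: centre of its underside, on the worktop. Its +x points outward, the way the board must slide (to the robot's left); z up. Its top is flat and free of guides.
- riser_edge (a point): Middle of the riser's outer top edge (yellow trim), 120 mm along the riser's +x from its centre and 60 mm above the worktop; the frame's x points outward, y along the edge, z up.
- dish: Round petri dish with pink filling, 60 mm across, 15 mm high, standing loose over a 44 mm window in the board, within a grey ring (inner diameter 67 mm, 6 mm high). Origin: centre of its underside, on the board's top face.
- timer: Small white timer, 62 x 62 x 20 mm, loose on the worktop. Origin: centre of its underside. Leave alone.
- tube_rack: White tube rack, 63 x 145 x 41 mm, loose on the worktop. Origin: centre of its underside. Leave alone.
- beaker: Clear beaker, 44 mm across, 58 mm high, loose on the worktop. Origin: centre of its underside. Leave alone.
- bottle: Brown dropper bottle with a black cap, 32 mm across, 93 mm high, loose on the worktop. Origin: centre of its underside. Leave alone.

How it is judged:
On the way:
1. the bar is held before the board is slid more than 30 mm (contact force between the fingers and board above 1 N and distance of board from where it was at the start of the episode below 0.03 m), for 0.1 s.
At the end, for the whole second after the job is handed in: Both ends of the red line are within 6 mm of the riser's outer edge and no more than 6 mm above their height when lying on it, the board is level within 3 degrees and still, the fingers are holding it (more than 1 N), and the dish sits in its ring (x of line_left in the frame of riser_edge between -0.006 and 0.006 m and x of line_right in the frame of riser_edge between -0.006 and 0.006 m and z of each of line_left, line_right in the frame of riser_edge below 0.016 m and angle between board's own z axis and vertical below 0.05 rad and contact force between the fingers and board above 1 N and z of dish in the frame of board between 0.007 and 0.014 m and x of dish in the frame of board between 0.099 and 0.111 m and y of dish in the frame of board between -0.006 and 0.006 m and linear speed of board below 0.01 m/s and angular speed of board below 0.05 rad/s); the arm keeps its last pose, push and grip.
It fails at once if the board is gripped or pressed too hard (finger contact forces on it, both fingers added, above 60 N) (contact force between the fingers and board above 60 N).
It fails at once if the board tips more than 8 degrees (angle between board's own z axis and vertical above 0.14 rad).
It fails at once if the board is lifted more than 12 mm off the riser (z of each of line_left, line_right in the frame of riser_edge above 0.022 m).
It fails at once if the dish leaves its ring (z of dish in the frame of board above 0.018 m).
It fails at once if the timer, tube rack, beaker or brown bottle is pushed more than 20 mm (distance of any of timer, tube_rack, beaker, bottle from where it was at the start of the episode above 0.02 m).
It also fails if it takes over 35 s, if anything falls off the work surface, if the arm or the gripper's body presses on something with over 40 N, if the wrist force passes 120 N, or if a joint passes its speed limit or range.

## Working session

There is one attempt and no reset: what is moved stays moved. The work goes in short steps, each a Python script; the robot and the scene stay as the last script left them, time stands still between calls to the robot, and variables do not carry over. Pictures are saved under pics/ and viewed, at most 10 in all, crops included, and the job is handed in when it is done.

```bash
mkdir -p pics; ls; python3 - <<'E'
from bench import robot, hand, vision, ticket, readout
import cv2,numpy as np
for n in ("scene","top"):
    p,d=vision.snapshot(n); cv2.imwrite(f"pics/{n}0.png",p); np.savez(f"{n}0.npz",p=p,d=d,K=vision.camera_params(n)["camera_matrix"],T=vision.camera_params(n)["world_to_cam"])
    print(n,vision.camera_params(n))
print(readout.current_tool_rot(),readout.current_time(),readout.current_force())
E
```

```text
pics
scene {'camera_matrix': array([[372.89545999,   0.        , 256.82434418],
       [  0.        , 372.89545999, 194.9145576 ],
       [  0.        ,   0.        ,   1.        ]]), 'world_to_cam': array([[ 0.80001894, -0.59964526, -0.01988128, -0.4782004 ],
       [ 0.31529125,  0.39199261,  0.86425298, -0.2262799 ],
       [-0.51045189, -0.69768714,  0.50266442, -1.04760818],
       [ 0.        ,  0.        ,  0.        ,  1.        ]])}
top {'camera_matrix': array([[430.72506025,   0.        , 254.60319587],
       [  0.        , 430.72506025, 191.28752987],
       [  0.        ,   0.        ,   1.        ]]), 'world_to_cam': array([[-0.01936162, -0.99977967, -0.0081076 , -0.04542738],
       [ 0.99678292, -0.01993312,  0.07763038, -0.55070769],
       [-0.07777488, -0.00657847,  0.99694924, -1.46031476],
       [ 0.        ,  0.        ,  0.        ,  1.        ]])}
[ 1.22083613e-01  9.92519517e-01 -7.58428985e-04 -1.58798628e-04] 0.1 [-0.42088924  0.28657939 -0.14268171]
```

View pics/top0.png

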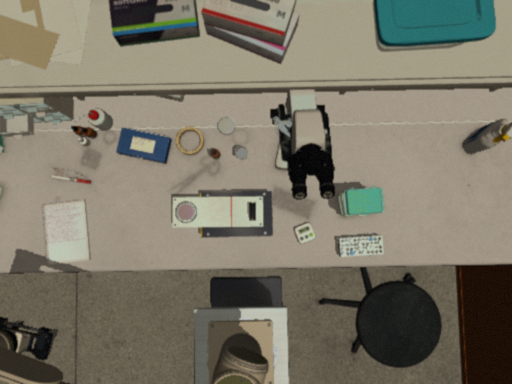

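View pics/scene0.png

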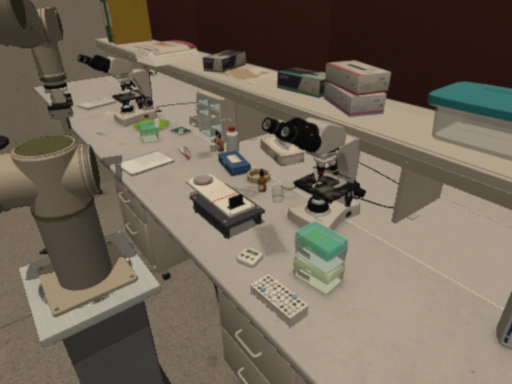

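The top view shows the board at about px (172–270, 193–230). The bar is near (252,211), the line near x=231, and the riser is at (198–272, 190–236). I'll enlarge that area.

```bash
python3 - <<'E'
import cv2,numpy as np
f=np.load("top0.npz");p=f["p"]
c=cv2.resize(p[180:246,162:282],None,fx=6.5,fy=6.5,interpolation=cv2.INTER_CUBIC);cv2.imwrite("pics/tc.png",c)
E
```

```text
(no output)
```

View pics/tc.png

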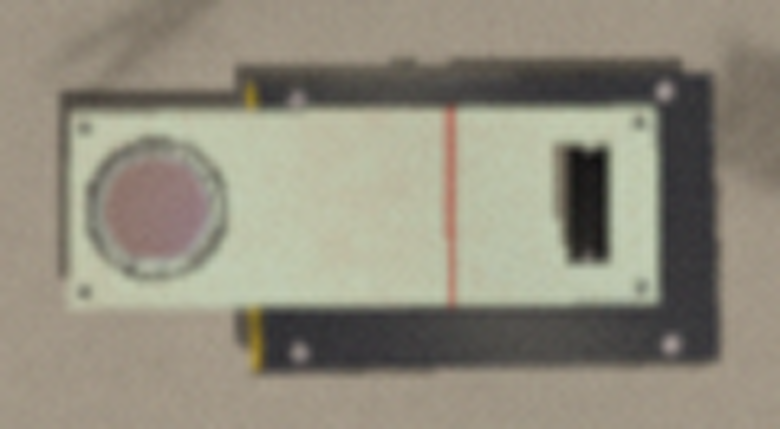

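The enlarged crop shows the yellow edge running (250,83)→(257,370). The red line runs (450,107)→(452,305), and the bar top spans about (568–608, 147–262). Next I'll compute world positions and hover the wrist camera over the board.

```bash
cat >h.py <<'E'
import numpy as np
def ray(u,v,K,T,z,fish=False):
    x=(u-K[0,2])/K[0,0]; y=(v-K[1,2])/K[1,1]
    if fish:
        r=np.hypot(x,y); s=np.sin(r)/r if r>1e-9 else 1; d=np.array([x*s,-y*s,-np.cos(r)])
    else: d=np.array([x,-y,-1])
    R=T[:3,:3]; c=-R.T@T[:3,3]; w=R.T@d
    return c+w*(z-c[2])/w[2]
E
python3 - <<'E'
import numpy as np
from h import ray
f=np.load("top0.npz");K,T=f["K"],f["T"]
g=lambda a,b,z:ray(162+(a+.5)/6.5-.5,180+(b+.5)/6.5-.5,K,T,z)
P={}
for n,a,b,z in [("eL",257,370,.06),("eR",250,83,.06),("rc",712,72,.06),("rd",718,362,.06),("l1",450,107,.07),("l2",452,305,.07),("b1",70,107,.07),("b2",660,107,.07),("b3",660,303,.07),("b4",66,307,.07),("h",588,204,.106),("dish",154,206,.08)]:
    P[n]=g(a,b,z);print(n,P[n].round(4))
an=lambda v:np.arctan2(v[1],v[0])
print("riser yaw", an(P["eR"]-P["rc"]),an(P["eL"]-P["rd"]), "edge",an(P["eL"]-P["eR"])+np.pi/2,an(P["rd"]-P["rc"])+np.pi/2)
print("board yaw", an(P["b1"]-P["b2"]),an(P["b4"]-P["b3"]),an(P["l2"]-P["l1"])+np.pi/2, "hd",an(P["dish"]-P["h"]))
E
```

```text
eL [0.3995 0.1243 0.06  ]
eR [0.5468 0.1264 0.06  ]
rc [ 0.5477 -0.1118  0.06  ]
rd [ 0.399  -0.1116  0.06  ]
l1 [0.5316 0.0228 0.07  ]
l2 [0.4307 0.0233 0.07  ]
b1 [0.5355 0.2175 0.07  ]
b2 [ 0.5295 -0.0845  0.07  ]
b3 [ 0.4297 -0.0825  0.07  ]
b4 [0.4335 0.22   0.07  ]
h [ 0.4795 -0.0473  0.106 ]
dish [0.4837 0.1731 0.08  ]
riser yaw 1.5746746488843355 1.5688990241492482 edge -1.555981565845816 4.710667292939835
board yaw 1.5508914308050674 1.558171112440764 4.707399360997112 hd 1.5519866804054094
```

```bash
python3 - <<'E'
from bench import robot, hand, vision, ticket, readout
import cv2,numpy as np
from scipy.spatial.transform import Rotation as R
a=1.556-np.pi/2
q=(R.from_euler('z',a)*R.from_quat([0,1,0,0])).as_quat()
robot.goto([0.4795,-0.0473,0.36],q)
c=vision.camera_params("wrist");p,d=vision.snapshot("wrist")
cv2.imwrite("pics/w1.png",p);np.savez("w1.npz",p=p,d=d,K=c["camera_matrix"],T=c["world_to_cam"])
print(c,readout.current_position(),readout.current_time(),readout.current_width(),readout.current_joint_pos(),readout.current_force())
E
```

```text
{'camera_matrix': array([[297.31863964,   0.        , 257.89017699],
       [  0.        , 297.31863964, 194.47693507],
       [  0.        ,   0.        ,   1.        ]]), 'world_to_cam': array([[ 0.01486587,  0.9998877 ,  0.00189417,  0.03853774],
       [-0.95437578,  0.0147542 , -0.2982435 ,  0.48039787],
       [-0.29823796,  0.0026259 ,  0.95448794, -0.20606289],
       [ 0.        ,  0.        ,  0.        ,  1.        ]])} [ 0.47964075 -0.04669143  0.36008308] 2.6833 0.0929165872582609 [-2.03543332e-01 -1.69208411e-01  1.86569598e+00  1.44335534e-04
  1.44498706e+00 -1.76054240e+00] [-1.1600952   0.55819711 -0.64499719]
```

View pics/w1.png

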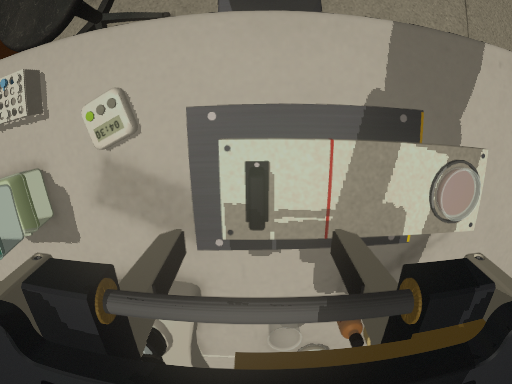

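The wrist picture shows the whole board. The bar top is about (257,165–228), the red line runs (331,140)→(327,238), and yellow trim shows at (422,112–143) and (409,237). I'll enlarge this too.

```bash
python3 - <<'E'
import cv2,numpy as np
p=np.load("w1.npz")["p"]
cv2.imwrite("pics/w1c.png",cv2.resize(p[95:255,235:435],None,fx=3.7,fy=3.7,interpolation=cv2.INTER_CUBIC))
E
```

```text
(no output)
```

View pics/w1c.png

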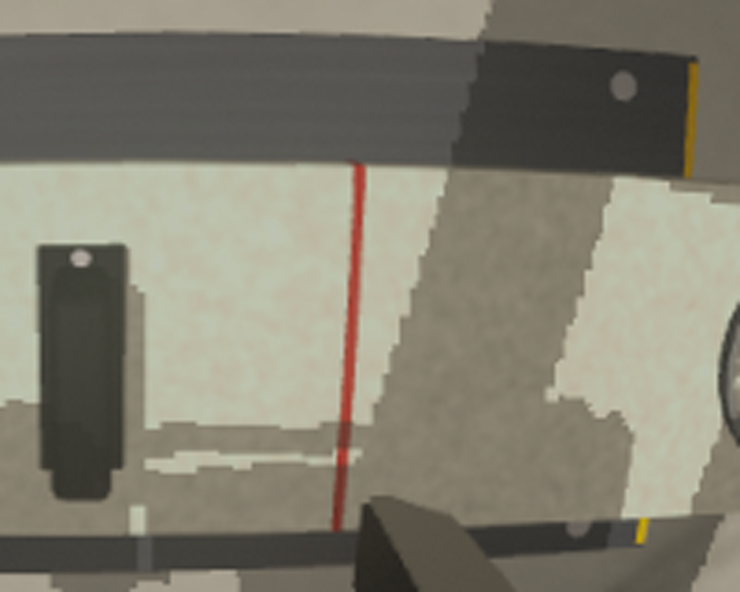

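```bash
python3 - <<'E'
import numpy as np
from h import ray
f=np.load("w1.npz");K,T=f["K"],f["T"]
g=lambda a,b,z:ray(235+(a+.5)/3.7-.5,95+(b+.5)/3.7-.5,K,T,z,True)
for n,a,b,z in [("e1",698,62,.06),("e2",691,176,.06),("e3",648,520,.06),("e4",641,545,.06),("l1",360,163,.07),("l2",337,530,.07),("ha",52,265,.106),("hb",110,265,.106),("hc",110,498,.106),("hd",54,498,.106)]:
    print(n,g(a,b,z).round(4))
E
```

```text
e1 [0.3965 0.1265 0.06  ]
e2 [0.4291 0.1265 0.06  ]
e3 [0.5354 0.1273 0.06  ]
e4 [0.544  0.1265 0.06  ]
l1 [0.4276 0.0236 0.07  ]
l2 [0.5284 0.0229 0.07  ]
ha [ 0.4457 -0.0528  0.106 ]
hb [ 0.4459 -0.0402  0.106 ]
hc [ 0.5009 -0.0406  0.106 ]
hd [ 0.5007 -0.0536  0.106 ]
```

```bash
python3 - <<'E'
from bench import robot, hand, vision, ticket, readout
import numpy as np
from scipy.spatial.transform import Rotation as R
q=(R.from_euler('z',1.560-np.pi/2)*R.from_quat([0,1,0,0])).as_quat()
robot.movel([0.479,-0.0468,0.30],q,feed=.12)
robot.movel([0.479,-0.0468,0.262],feed=.04)
robot.sleep(.3); print(readout.current_force(),readout.current_position())
hand.gripper_close(20); robot.sleep(.3)
print(readout.current_width(),readout.current_finger_force(),readout.current_force(),readout.current_torque(),readout.current_position(),readout.current_time())
E
```

```text
[0.44466114 0.93479713 0.8549798 ] [ 0.47906101 -0.04682057  0.26217409]
0.014190669899141847 19.99982714653015 [ 0.11478761 -1.48160388 -0.05283284] [-0.29419241  0.00691423  0.06076809] [ 0.47899122 -0.04687558  0.26198538] 6.2333
```

Gripped, width 14.2 mm. I'll slide most of the way while squaring the yaw, pressing down very slightly.

```bash
python3 - <<'E'
from bench import robot, hand, vision, ticket, readout
import numpy as np, cv2
from scipy.spatial.transform import Rotation as R
q=lambda y:(R.from_euler('z',y-np.pi/2)*R.from_quat([0,1,0,0])).as_quat()
pr=lambda:print(readout.current_force().round(2),readout.current_torque().round(3),readout.current_position().round(4),readout.current_finger_force(),readout.current_time())
robot.movel([0.479,-0.0468,0.2615],feed=.01);robot.sleep(.2);pr()
for y in (0,.035,.0545):
    robot.movel([0.479,y,0.2615],q(1.567),feed=.03);pr()
robot.sleep(.4);pr()
for n in ("wrist","top"):
    c=vision.camera_params(n);p,d=vision.snapshot(n)
    np.savez(n+"2.npz",p=p,d=d,K=c["camera_matrix"],T=c["world_to_cam"])
    s=cv2.resize(p[180:246,142:262],None,fx=6,fy=6,interpolation=cv2.INTER_CUBIC) if n=="top" else p
    cv2.imwrite(f"pics/{n}2.png",s)
E
```

```text
[-3.9  -0.75  5.06] [-0.216  0.48   0.062] [ 0.479  -0.0469  0.262 ] 20.000579059123993 6.6833
[-0.44 -5.29  4.1 ] [-0.725  0.091  0.004] [ 4.793e-01 -2.000e-04  2.620e-01] 20.000761449337006 8.3917
[-0.64 -4.67  4.96] [-0.747  0.052  0.031] [0.4793 0.0348 0.262 ] 20.000891089439392 9.7083
[-0.17 -3.89  5.39] [-0.773  0.029  0.019] [0.4793 0.0544 0.262 ] 19.99999165534973 10.5083
[ 0.57 -5.02  5.46] [-0.764  0.06   0.028] [0.4793 0.0544 0.262 ] 20.000081062316895 10.9083
```

View pics/wrist2.png

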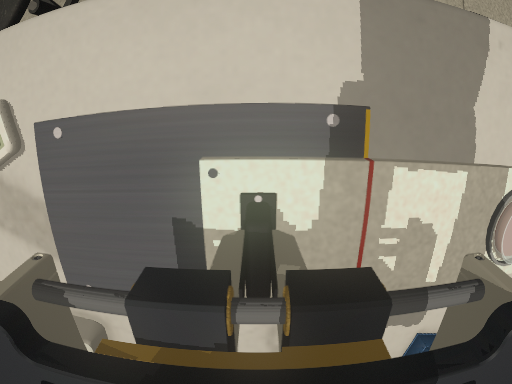

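View pics/top2.png

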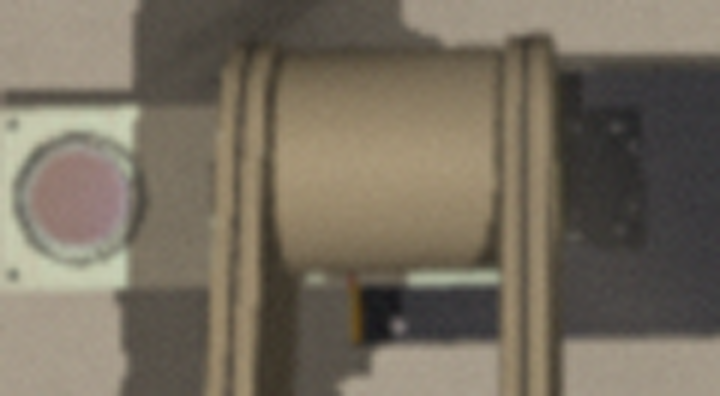

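In the wrist view the red line runs (371,162)→(360,266) and the yellow trim (369,108)→(367,157), nearly level with each other. In the top crop the arm covers the board, but the dish is in its ring. Next I'll extract both lines by colour from the wrist view.

```bash
cat >m.py <<'E'
import numpy as np
from h import ray
def measure(f):
    p=f["p"].astype(int);K,T=f["K"],f["T"];b,g,r=p[...,0],p[...,1],p[...,2]
    L=[];E=[]
    for v in range(100,264):
        u=np.arange(340,385)
        m=(r-g>50)[v,340:385]
        if v>163 and m.sum()>=2: L.append(ray(u[m].mean(),v,K,T,.07,True))
        m=((g-b>50)&(r-b>60))[v,340:385]
        if v<157 and m.sum()>=2: E.append(ray(u[m].max()+.5,v,K,T,.06,True))
    for n,A in(("line",L),("edge",E)):
        A=np.array(A);s,c=np.polyfit(A[:,0]-.479,A[:,1],1);print(n,len(A),"x",A[:,0].min().round(4),A[:,0].max().round(4),"slope",s.round(4),"y@.429/.479/.529",(c+s*np.array([-.05,0,.05])).round(4))
E
python3 - <<'E'
import numpy as np
from m import measure
measure(np.load("wrist2.npz"))
E
```

```text
line 100 x 0.4305 0.5002 slope -0.0045 y@.429/.479/.529 [0.1253 0.1251 0.1249]
edge 48 x 0.3969 0.4273 slope 0.01 y@.429/.479/.529 [0.1264 0.127  0.1275]
```

```bash
python3 - <<'E'
from bench import robot, hand, vision, ticket, readout
import numpy as np, cv2
from m import measure
from scipy.spatial.transform import Rotation as R
q=(R.from_euler('z',1.572-np.pi/2)*R.from_quat([0,1,0,0])).as_quat()
robot.movel([0.479,0.0562,0.2615],q,feed=.01);robot.sleep(.5)
c=vision.camera_params("wrist");p,d=vision.snapshot("wrist")
measure(dict(p=p,K=c["camera_matrix"],T=c["world_to_cam"]))
s,_=vision.snapshot("scene");cv2.imwrite("pics/s3.png",cv2.resize(s[130:260,150:300],None,fx=4.5,fy=4.5,interpolation=cv2.INTER_CUBIC))
print(readout.current_force(),readout.current_torque(),readout.current_position(),readout.current_finger_force(),readout.current_time())
E
```

```text
line 100 x 0.4303 0.5 slope 0.0003 y@.429/.479/.529 [0.1267 0.1267 0.1267]
edge 47 x 0.3973 0.4271 slope -0.0035 y@.429/.479/.529 [0.1263 0.1261 0.1259]
[ 0.79934308 -4.69222997  4.39345423] [-0.83276455 -0.05642553  0.01697523] [0.4793509  0.0560107  0.26202725] 19.999850392341614 11.925
```

View pics/s3.png

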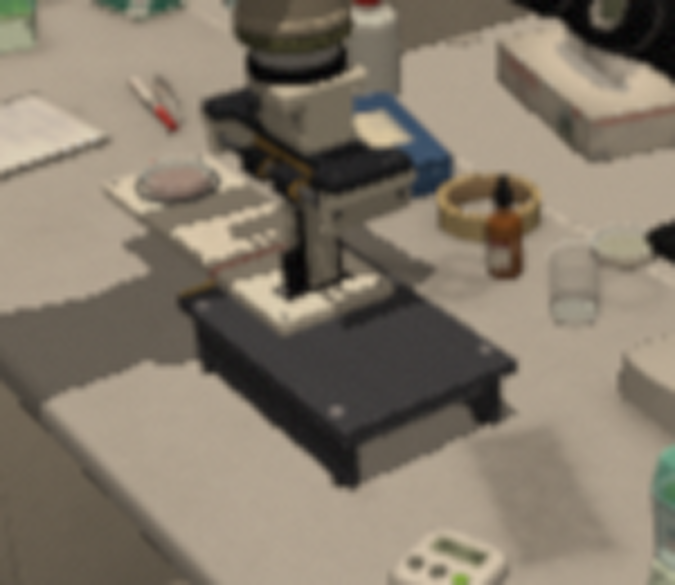

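The scene view shows the board lying level on the riser. The red line at about (245,262) meets the yellow trim, the dish is in its ring at (178,181), and the neighbouring objects are untouched. The line is within about 1 mm of the edge, so I'm handing in.

```bash
python3 -c "
from bench import ticket
print(ticket.job_done())"
```

```text
the job is handed in; nothing more can be done
None
```

The job is handed in: the arm is still holding the bar at 20 N, the board looks level on the riser with the red line about 1 mm from the yellow edge by my last wrist-camera measurement, and the dish is in its ring; no verdict came back.

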